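# Uncover the dip station and hold the probe in its guide

## Robot

A 6-joint arm with a two-finger parallel gripper is mounted at the origin on a cart in front of the work surface, level with it; the furniture and walls round the work are solid. World frame = base frame: x ahead of the robot, y to its left, z up, the work surface at z = 0. Lengths are in m, angles in rad, forces in N, time in s.
With the tool pointing down it reaches from about 0.275 to 1 m from the base axis. Payload 8.4 kg.
Tool frame: the origin (TCP) lies between the finger pads; the fingertips stand 17 mm ahead of it and the grasp point (between the pads) lies 2 mm behind it (manip.nose_length is the distance from the TCP to the fingertips, in m); z points along the fingers, y is the line along which they close (so a half turn about z gives the same grasp; the last joint's range is limited). The gripper opens to 85 mm and grips with 20 to 120 N. Pads are 22 mm wide; open, the fingers measure 114 mm over their backs; the gripper's body (76 mm by 85 mm) begins 54 mm behind the grasp point. The pads swing forward as they close: fully open they stand 13 mm farther back than shut.
Start: joints at [-1.242, 0.353, 1.633, -0, 1.155, -0.002], TCP at [0.203, -0.591, 0.248] pointing down, gripper open.
Joint ranges: [-2.63, 2.63], [-0.92, 2.1], [0.06, 2.66], [-1.3, 4.44], [0, 2.69], [-3.02, 3.02]. Speed limits (rad/s): [2.22, 2.22, 2.79, 3.14, 3.14, 3.14].

## Interface

Orientations are given as a unit quaternion [w, x, y, z].
In Python, from bench import manip, imaging, spotter gives the robot as it stands. The module is installed in compiled form; this text tells all that it offers.
- The arm moves only by the tool move_arm, never from a script. Its argument "plan" is a list of rows, each a list of 3 entries, a list of its own where there are three numbers: the shift along the tool's x, y, z in mm, then the turn, a rotation vector about the tool's x, y, z in degrees, then the opening, from -1 (shut) to 1 (fully open). A call has 1 to 10 rows; each row is the pose to reach, as a shift and turn from the pose commanded when the call began, along the tool's axes at that moment; what a row does not reach only later rows make up. A row lasts 1/12 s, in which the tool goes at most 41.7 mm and 7.16 degrees, less where a joint would pass 70% of its speed; a pose out of reach is approached as far as the arm can. A call with a gripper value outside its range is refused whole. The fingers move at their own pace and stop on an object; "squeeze" is the grip in N (left out, the last holds). Time passes only in rows, so rows that repeat a pose let the fingers close. It gives the time, the measured TCP pose, the force, the opening and the grip force at its end, in the units of the state.
- manip.sense(): the state, without advancing time (a new reading comes with each control period).
- imaging.read_camera(name): name is "side" or "top"; returns the picture (480x640x3 uint8, blue, green, red); there is no depth.
- imaging.camera_params(name): a dict with "fx", "fy", "cx", "cy" (pixels), "rvec" (rotation vector, rad) and "tvec" (3), from world to camera coordinates, as OpenCV has them. Camera axes: x right, y down, z forward; pixel columns grow to the right and rows downward; lengths in m; the calibration is good to about 2 mm. A picture is of the moment at which its call begins. camera_params takes no time and is no camera call.
- manip.finish_job(): hands the job in; it is judged then, once.
Trained networks look in the newest picture that a camera, given by its name, has taken for a name from the list of things; names that differ only in an ending like _2 or _b are one class to them, and where a whole thing is asked for, a point or a joint stands for the part that bears it (a point fixed in the world has none). Each returns a list of dicts, best first, with "confidence" (0 to 1); they miss things now and then, are a little off and sometimes report something else, mostly with a low value. They report only what shows in the picture. A call takes as long as a camera call. They do not tell look-alikes from the thing itself.
- spotter.outline_of(thing, camera): "pixels" (480x640 bool, what is visible of it) and "pixel" ([column, row] in pixels, amid what is visible of it).
The state is a dict: "t": time; "q": joint angles; "qvel": joint speeds; "effort": joint torques, N m; "tool_pos": TCP position; "eef_rot": TCP orientation; "ft_force": force on the tool from outside, world axes, zero at the start; "torque": the same for the moment, N m; "width": finger opening in m; "finger_force": force on a finger pad.
Only numpy, scipy, OpenCV 4.12 (cv2) and the standard library are available. Lean on these libraries where they do the work, as an engineer would, in place of code of your own. Each camera call takes 0.05 s, during which the arm holds its last target. There are 200 camera calls.

## Task

Take the dust cap off the guide bore of the dip station and hang it by its eye on the hook of the stand. Then pull the probe out of the rinse pot and lower its rod through the open bore, without touching the bore, the station or the beaker, until the tip is about half way down inside the small beaker. Finish while holding it there, still, upright and centred in the bore; do not let go, and leave the vial, the timer and the brown bottle alone.

Things in the scene. Friction and masses are not known exactly. Their poses are not given: they have to be found in the camera images.
- station: Dip station, fixed to the bench: grey foot 100 x 110 x 8 mm, two steel posts, a white guide block 64 (x) x 110 (y) x 20 mm with its top 105 mm above the bench (two screw heads 3 mm higher, 44 mm either side of the middle along y), and a small glass beaker on the foot. A vertical bore goes through the block's middle. Origin: on the bench, under the bore axis; z up.
- bore_top (a point): Centre of the bore's mouth in the top face of the guide block, 105 mm above the bench. The bore is 20 mm in diameter, 20 mm long, vertical, with a 1.5 mm chamfer.
- beaker_rim (a point): Centre of the rim of the station's small glass beaker, on the bore axis, 64 mm above the bench. The beaker (fixed) is about 48 mm wide outside, 40 mm inside; its inner floor is 11 mm above the bench.
- dust_cap: Loose dust cap, about 60 g (varies), lying on the guide block over the bore. Grey disc 36 mm across, 6 mm thick, with a 14 mm spigot 6 mm down into the bore. Above it a steel eye of round bar in the cap's y-z plane, clear opening 36 mm high (6 to 42 mm above the disc's underside), 34 mm wide along y; on the eye stands a flat finger tab. Origin: centre of the disc's underside; z up.
- cap_tab (a point): On the cap's upright finger tab, 70 mm above the disc's underside. The tab is 6 mm thick (cap x), 26 mm wide (cap y) and reaches from 48 to 82 mm up. Grip it across its thickness, in its upper half, so that the fingers stay above the crossbar.
- cap_bar (a point): Centre of the eye's crossbar (7 mm thick, along the cap's y), 45.5 mm above the disc's underside; the hook goes under it.
- hook_stand: Hook stand, fixed to the bench: dark round foot 90 mm across, 14 mm post up to 155 mm, and a round hook bar 7 mm thick, axis 150 mm above the bench, level from the post along the stand's -x for 72 mm, then turned up; its end is 80 mm from the post's axis and reaches 162.5 mm. The eye goes over the end along the stand's +x, then down. Origin: on the bench under the post.
- hook_seat (a point): On the axis of the hook bar, 42 mm from the post's axis, 150 mm above the bench: where the crossbar should hang (when hung, the crossbar's centre is 7 mm above it).
- rinse_pot: Tan, tall, round rinse pot, fixed to the bench: 31 mm across, 135 mm high, open at the top, inside about 18 mm wide. It holds the probe. Origin: on the bench, on its axis.
- probe: Loose upright probe, about 90 g (varies), standing in the rinse pot. Steel rod of 8 mm diameter, tip 110 mm below the head; the top 10 mm of the rod carry a stopper of 14 mm diameter; the head is a grey round cylinder, 26 mm across, 45 mm high, resting on the pot's rim, 135 to 180 mm above the bench. Any gripping direction does. Origin: at the tip; z along the rod to the head.
- probe_tip (a point): Lower end of the probe's rod, on its axis.
- probe_head (a point): Middle of the probe's grey head, on the axis, 132.5 mm above the tip: where to grip.
- vial: Bystander: glass vial with a white cap, 24 mm across, 56 mm high. Origin: centre of its underside.
- bench_timer: Bystander: small white bench timer, 58 x 66 x 20 mm. Origin: centre of its underside.
- brown_bottle: Bystander: reagent bottle with a black cap, 57 mm across, 114 mm high. Origin: centre of its underside.
Not all that is in view belongs to the job. What is shaped like the dust_cap but purple is not meant.

How it is judged:
On the way, in this order (a step that is already met when the one before it is completed fails the run):
1. the dust cap hangs by its eye on the hook, let go (contact force between dust_cap and hook_stand above 0.15 N and contact force between the fingers and dust_cap below 0.05 N and distance between cap_bar and hook_seat below 0.045 m and height (world z) of cap_bar above 0.145 m and angle between dust_cap's own z axis and vertical below 0.35 rad), for 0.3 s.
2. the probe is out of the rinse pot, held over the guide block (height (world z) of probe_tip above 0.108 m and horizontal distance between probe_tip and bore_top below 0.02 m and contact force between the fingers and probe above 1 N), for 0.1 s.
At the end, for the whole second after the job is handed in: Cap hangs by its eye on the hook (crossbar within 45 mm of the seat, within 20 deg of upright), let go. Fingers hold the probe still (10 mm/s) and upright (4 deg), tip within 4 mm of the bore axis and 14 to 56 mm above the bench; the probe touches nothing of the station (all of step 1 and contact force between the fingers and probe above 1 N and contact force between probe and station below 0.1 N and height (world z) of probe_tip between 0.014 and 0.056 m and horizontal distance between probe_tip and bore_top below 0.004 m and angle between probe's own z axis and vertical below 0.07 rad and linear speed of probe below 0.01 m/s); the arm keeps its last pose, push and grip.
It fails at once if the probe touches the station (guide block, bore wall or beaker) (contact force between probe and station above 0.3 N).
It fails at once if the dust cap is dropped on the bench (height (world z) of dust_cap below 0.05 m).
It fails at once if the vial is moved by more than 20 mm (distance of vial from where it was at the start of the episode above 0.02 m).
It fails at once if the timer is moved by more than 20 mm (distance of bench_timer from where it was at the start of the episode above 0.02 m).
It fails at once if the brown bottle is moved by more than 20 mm (distance of brown_bottle from where it was at the start of the episode above 0.02 m).
It also fails if it takes over 69 s, if anything falls off the work surface, if the arm or the gripper's body presses on something with over 40 N, if the wrist force passes 120 N, or if a joint passes its speed limit or range.

## Working session

There is one attempt and no reset: what is moved stays moved. The work goes in short steps, Python scripts to look and compute and a tool call to move; the robot and the scene stay as the last step left them, time stands still between calls to the robot, and variables do not carry over. Pictures are saved under pics/ and viewed, at most 10 in all, crops included, and the job is handed in when it is done.

Besides the shell and the picture viewer there is one more tool, called by a JSON object that holds its "name" and its "arguments", one argument or row to a line. move_arm: Moves the arm, as the interface text tells. Its arguments: {"type":"object","properties":{"plan":{"type":"array","items":{"type":"array"}},"squeeze":{"type":"number"}},"required":["plan"]}

```bash
mkdir -p pics; python3 - <<'E'
from bench import manip, imaging, spotter
import cv2,numpy as np
for c in("side","top"):
    im=imaging.read_camera(c); cv2.imwrite(f"pics/{c}0.png",im)
    p=imaging.camera_params(c); R=cv2.Rodrigues(np.array(p["rvec"]))[0]; print(c,p,"pos",-R.T@np.array(p["tvec"]))
    for t in ["station","dust_cap","hook_stand","rinse_pot","probe","vial","bench_timer","brown_bottle"]:
        for d in spotter.outline_of(t,c):
            ys,xs=np.nonzero(d["pixels"]); print(c,t,round(d["confidence"],2),np.round(d["pixel"]),xs.min(),xs.max(),ys.min(),ys.max())
s=manip.sense(); print(s["t"],s["tool_pos"],s["eef_rot"],s["width"])
E
```

```text
side {'fx': 534.8546777353806, 'fy': 534.8546777353806, 'cx': 320.39801562449173, 'cy': 238.81264456441573, 'rvec': array([ 2.08637124, -0.11705949,  0.05744491]), 'tvec': array([-0.47399989,  0.14883509,  1.19578248])} pos [ 0.37293543 -1.01090134  0.71813729]
side station 0.77 [309. 233.] 287 329 207 267
side dust_cap 0.91 [311. 264.] 301 318 249 282
side dust_cap 0.69 [307. 204.] 303 316 186 220
side hook_stand 0.48 [310. 181.] 284 328 170 222
side rinse_pot 0.77 [368. 367.] 359 379 336 399
side probe 0.68 [367. 322.] 361 378 310 340
side vial 0.46 [274. 239.] 269 280 224 245
side vial 0.34 [312. 184.] 282 327 171 221
side bench_timer 0.82 [284. 324.] 269 297 310 335
side brown_bottle 0.92 [361. 303.] 353 382 283 338
side brown_bottle 0.71 [308. 232.] 288 328 208 267
top {'fx': 469.03766200636613, 'fy': 469.03766200636613, 'cx': 317.2006443974443, 'cy': 239.6722443812089, 'rvec': array([ 2.2133149 , -2.15638476,  0.10649315]), 'tvec': array([0.01485788, 0.45742045, 1.32200872])} pos [0.34437388 0.04351131 1.35523971]
top dust_cap 0.47 [312. 238.] 305 317 232 248
top dust_cap 0.44 [266. 234.] 258 273 227 239
top hook_stand 0.89 [207. 227.] 189 221 213 252
top rinse_pot 0.74 [444. 218.] 434 452 212 225
top probe 0.61 [453. 215.] 448 461 209 219
top vial 0.4 [242. 268.] 240 249 263 270
top bench_timer 0.65 [369. 270.] 355 378 258 278
top brown_bottle 0.68 [385. 204.] 373 395 196 218
0.9 [ 0.20298856 -0.59113568  0.24830892] [ 3.37966974e-05  9.86354867e-01  1.64633156e-01 -3.08627518e-06] 0.08533986924285031
```

```bash
python3 - <<'E'
import cv2
a=cv2.imread("pics/side0.png")[150:420,220:460]; cv2.imwrite("pics/s1.png",cv2.resize(a,None,fx=2.2,fy=2.2,interpolation=cv2.INTER_CUBIC))
a=cv2.imread("pics/top0.png")[160:320,170:490]; cv2.imwrite("pics/t1.png",cv2.resize(a,None,fx=2.5,fy=2.5,interpolation=cv2.INTER_CUBIC))
E
```

```text
(no output)
```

View pics/s1.png

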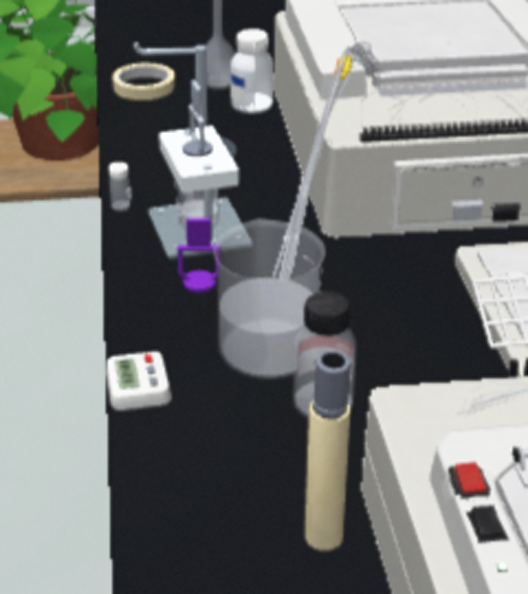

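View pics/t1.png

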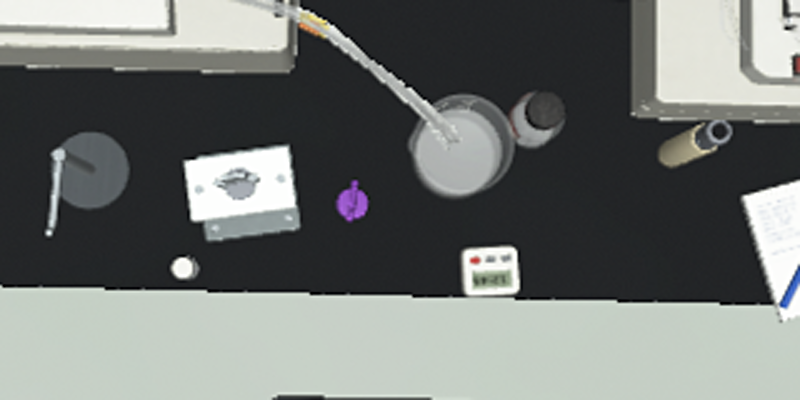

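Side view: the grey cap sits on the white block at about (310,200), with the hook at (284..325,172), the purple look-alike at (311,264) and the probe head at (371,322). Top view: grey cap (266,233), purple (312,240), hook tip (189,253), post (193,222), probe head (457,213). Cap candidates are the grey one on the block and the purple one on the bench. I choose the grey one.

```bash
cat > h.py <<'E'
from bench import manip, imaging, spotter
import cv2,numpy as np
from scipy.optimize import least_squares
P={c:imaging.camera_params(c) for c in("side","top")}
def proj(c,X):
    p=P[c];K=np.array([[p["fx"],0,p["cx"]],[0,p["fy"],p["cy"]],[0,0,1]])
    return cv2.projectPoints(np.array(X,float).reshape(-1,1,3),p["rvec"],p["tvec"],K,None)[0].reshape(-1,2)
def atz(c,uv,z):
    p=P[c];R=cv2.Rodrigues(p["rvec"])[0];o=-R.T@p["tvec"]
    d=R.T@np.array([(uv[0]-p["cx"])/p["fx"],(uv[1]-p["cy"])/p["fy"],1]); return o+d*(z-o[2])/d[2]
E
python3 - <<'E'
from h import *
def white(c,box):
    im=cv2.imread(f"pics/{c}0.png"); x0,y0,x1,y1=box
    g=im[y0:y1,x0:x1].min(2); g=cv2.resize(g,None,fx=4,fy=4,interpolation=cv2.INTER_CUBIC)
    m=(g>np.percentile(g,97)*0.78).astype(np.uint8)
    cs=cv2.findContours(m,0,2)[0]; k=max(cs,key=cv2.contourArea); h=cv2.convexHull(k)
    for e in np.linspace(2,30,60):
        a=cv2.approxPolyDP(h,e,True)
        if len(a)<=4:break
    return (a.reshape(-1,2)-1.5)/4+[x0,y0]
for c,b in (("top",(235,210,300,250)),("side",(285,200,335,240))):
    q=white(c,b); print(c,np.round(q,1).tolist())
    X=np.array([atz(c,u,.105)[:2] for u in q]); print(np.round(X,4).tolist(),X.mean(0),[round(float(np.linalg.norm(X[i]-X[i-1])),3) for i in range(len(X))])
f=lambda c,u,z:print(c,u,z,np.round(atz(c,u,z)[:2],4))
f("top",(189.2,253.4),.1625);f("top",(193.2,222),.155)
f("side",(282.5,171.5),.1625);f("side",(312.5,172),.155)
f("top",(457.5,213),.18);f("side",(371.5,314),.18); f("side",(368,395),.0)
E
python3 - <<'E'
import cv2,numpy as np
a=cv2.imread("pics/side0.png")[162:252,270:340]; b=cv2.imread("pics/top0.png")[205:265,180:300]
a=cv2.resize(a,None,fx=5,fy=5,interpolation=3);b=cv2.resize(b,(400,450-250),interpolation=3)
c=np.zeros((450,760,3),np.uint8);c[:,:350]=a;c[:200,355:755]=b;cv2.imwrite("pics/c1.png",c)
E
```

```text
top [[284.4, 218.6], [287.1, 242.4], [246.1, 246.6], [244.1, 224.4]]
[[0.5039, 0.1173], [0.4403, 0.108], [0.426, 0.2168], [0.4855, 0.2244]] [0.46391782 0.16663422] [0.109, 0.064, 0.11, 0.06]
side [[315.9, 207.1], [327.1, 226.6], [302.1, 230.1], [292.6, 210.4]]
[[0.49, 0.224], [0.5063, 0.1153], [0.4451, 0.1051], [0.4292, 0.2126]] [0.46768896 0.16426815] [0.062, 0.11, 0.062, 0.109]
top (189.2, 253.4) 0.1625 [0.4012 0.3522]
top (193.2, 222) 0.155 [0.4824 0.3478]
side (282.5, 171.5) 0.1625 [0.4115 0.3343]
side (312.5, 172) 0.155 [0.4929 0.3387]
top (457.5, 213) 0.18 [ 0.5207 -0.3255]
side (371.5, 314) 0.18 [ 0.5263 -0.328 ]
side (368, 395) 0.0 [ 0.5268 -0.3301]
```

View pics/c1.png

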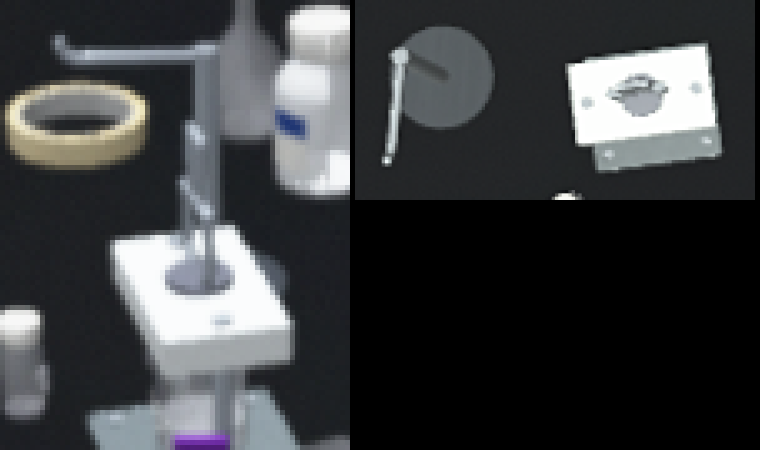

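The crop shows the grey cap on the block: disc at side (309.5,217), eye edge-on, tab at (308,190). The choice is confirmed.

```bash
python3 - <<'E'
from h import *
f=lambda c,u,z:print(c,u,z,np.round(atz(c,u,z)[:2],4))
f("side",(306,198),.1505);f("side",(311.6,204.4),.1505)
f("side",(307.6,186.2),.187);f("side",(310.8,189),.187)
f("side",(309.5,217.5),.111)
f("top",(206.1,228.1),0)
# model silhouettes: cap for various yaw
for c in("side","top"):
    for d in spotter.outline_of("dust_cap",c):
        if np.hypot(*(np.array(d["pixel"])-((307,204) if c=="side" else (266,234))))<8: m=d["pixels"]
    np.save(f"cap_{c}.npy",m)
def pts():
    L=[]
    for a in np.linspace(0,2*np.pi,24): L+= [(.018*np.cos(a),.018*np.sin(a),z) for z in(0,.006)]
    for x in(-.003,.003):
        for y in(-.013,.013): L+=[(x,y,z) for z in np.linspace(.048,.082,6)]
    for x in(-.0035,.0035):
        for y in(-.024,.024): L+=[(x,y,z) for z in(.008,.049)]
    return np.array(L)
# solid parts rasterised as hulls
def sil(c,x,y,yaw):
    im=np.zeros((480*4,640*4),np.uint8);R=cv2.Rodrigues(np.array([0,0,yaw]))[0]
    def poly(p):
        u=proj(c,np.array(p)@R.T+[x,y,.105]); cv2.fillConvexPoly(im,cv2.convexHull(np.round(u*4+1.5).astype(np.int32)),1)
    poly([(.018*np.cos(a),.018*np.sin(a),z) for a in np.linspace(0,6.28,24) for z in(0,.006)])
    poly([(i,j,k) for i in(-.003,.003) for j in(-.013,.013) for k in(.048,.082)])
    b=.0035
    poly([(i,j,k) for i in(-b,b) for j in(-.024,.024) for k in(.042,.049)])
    for s in(-1,1): poly([(i,j,k) for i in(-b,b) for j in(s*.017,s*.024) for k in(.006,.049)])
    return cv2.resize(im.astype(np.float32),(640,480),interpolation=cv2.INTER_AREA)
for c,x0,y0 in(("side",.4677,.1643),("top",.4639,.1666)):
    m=np.load(f"cap_{c}.npy").astype(np.float32);best=[]
    for yaw in np.radians(range(-30,50,4)):
        e=min((float(abs(sil(c,x0+dx,y0+dy,yaw)-m).sum()),dx,dy) for dx in(-.004,-.002,0,.002,.004) for dy in(-.004,-.002,0,.002,.004))
        best.append((round(e[0]),round(np.degrees(yaw)),e[1],e[2]))
    print(c,sorted(best)[:6])
E
```

```text
side (306, 198) 0.1505 [0.4622 0.1859]
side (311.6, 204.4) 0.1505 [0.4726 0.1483]
side (307.6, 186.2) 0.187 [0.4659 0.1749]
side (310.8, 189) 0.187 [0.4721 0.1576]
side (309.5, 217.5) 0.111 [0.4675 0.1565]
top (206.1, 228.1) 0 [0.4835 0.349 ]
side [(49, 10, 0, 0.004), (53, 6, 0, 0.004), (54, -18, 0, 0.004), (57, 14, 0, 0.004), (64, -14, 0, 0.004), (68, -22, 0, 0.004)]
top [(33, 6, 0, -0.002), (34, 2, 0, -0.002), (34, 10, 0, -0.002), (34, 14, 0, -0.002), (35, 18, 0, -0.002), (36, -2, 0, -0.002)]
```

```bash
cat >> h.py <<'E'
from scipy.spatial.transform import Rotation as Ro
def go(x,y,z,th):
    """tool-frame shift mm, turn deg to TCP pose x,y,z, tool down, tool-y heading th deg"""
    s=manip.sense(); q=np.array(s["eef_rot"]); R=Ro.from_quat(q[[1,2,3,0]]); c,n=np.cos(np.radians(th)),np.sin(np.radians(th))
    T=Ro.from_matrix(np.array([[-n,c,0],[c,n,0],[0,0,-1]]).T)
    print("shift",np.round(R.inv().apply(np.array([x,y,z])-s["tool_pos"])*1000,1).tolist(),"turn",np.round((R.inv()*T).as_rotvec(degrees=True),2).tolist())
def st():
    s=manip.sense(); M=Ro.from_quat(np.array(s["eef_rot"])[[1,2,3,0]]).as_matrix()
    print("t",s["t"],"pos",np.round(s["tool_pos"],4),"th",round(np.degrees(np.arctan2(M[1,1],M[0,1])),2),"z",np.round(M[:,2],3),"w",round(s["width"],4),"ff",s["finger_force"],"F",np.round(s["ft_force"],2),"q",np.round(s["q"],2))
E
python3 -c "
from h import *
st();go(.4665,.165,.27,12)"
```

```text
t 1.0 pos [ 0.203  -0.5911  0.2483] th -71.05 z [-0.  0. -1.] w 0.0856 ff 0.0 F [ 0.46 -0.77  0.25] q [-1.24  0.35  1.63 -0.    1.16 -0.  ]
shift [494.8, -629.5, -21.7] turn [-0.0, -0.0, -83.05]
```

{"name": "move_arm", "arguments": {
  "plan": [
    [[25, -31, -4], [0, 0, -4], 1],
    [[50, -63, -8], [0, 0, -8], 1],
    [[75, -94, -12], [0, 0, -12], 1],
    [[99, -126, -16], [0, 0, -17], 1],
    [[124, -157, -20], [0, 0, -21], 1],
    [[148, -189, -22], [0, 0, -25], 1],
    [[173, -220, -22], [0, 0, -29], 1],
    [[198, -252, -22], [0, 0, -33], 1],
    [[222, -283, -22], [0, 0, -37], 1],
    [[247, -315, -22], [0, 0, -42], 1]
  ]
}}

```text
t: 1.83
tool_pos: [0.3344, -0.2113, 0.2706]
eef_rot: [0.0, 0.861, 0.508, 0.0]
ft_force: [1.5, -0.1, 0.6]
width: 0.0853
finger_force: 0.0
```

```bash
python3 -c "
from h import *
st();go(.4665,.165,.27,12)"
```

```text
t 1.8333 pos [ 0.3344 -0.2113  0.2706] th -28.89 z [ 0.001 -0.001 -1.   ] w 0.0853 ff 0.0 F [ 1.54 -0.15  0.57] q [-0.57 -0.05  2.06  0.    1.13 -0.06]
shift [393.3, -66.2, 0.5] turn [0.06, 0.02, -40.89]
```

{"name": "move_arm", "arguments": {
  "plan": [
    [[40, -7, 0], [0, 0, -5], 1],
    [[80, -13, 0], [0, 0, -10], 1],
    [[120, -20, 0], [0, 0, -15], 1],
    [[160, -26, 0], [0, 0, -20], 1],
    [[200, -33, 0], [0, 0, -25], 1],
    [[240, -40, 0], [0, 0, -30], 1],
    [[280, -47, 0], [0, 0, -35], 1],
    [[320, -54, 0], [0, 0, -41], 1],
    [[360, -60, 0], [0, 0, -41], 1],
    [[393, -66, 0], [0, 0, -41], 1]
  ]
}}

```text
t: 2.67
tool_pos: [0.4681, 0.1655, 0.2705]
eef_rot: [0.0, 0.629, 0.777, 0.001]
ft_force: [1.6, -0.8, -0.6]
width: 0.0853
finger_force: 0.0
```

{"name": "move_arm", "arguments": {
  "plan": [
    [[0, 0, 0], [0, 0, 0], 1],
    [[0, 0, 0], [0, 0, 0], 1]
  ]
}}

```text
t: 2.83
tool_pos: [0.4676, 0.1642, 0.27]
eef_rot: [-0.0, 0.628, 0.778, -0.0]
ft_force: [-0.3, -0.2, -0.1]
width: 0.0854
finger_force: 0.0
```

```bash
python3 -c "
from h import *
st();go(.4665,.165,.177,12)
a=imaging.read_camera('side')[130:250,250:370];b=imaging.read_camera('top')[180:270,200:320]
c=np.zeros((480,800,3),np.uint8);c[:,:480]=cv2.resize(a,(480,480),interpolation=2);c[:240,480:]=cv2.resize(b,(320,240),interpolation=2);cv2.imwrite('pics/c2.png',c)"
```

```text
t 2.8333 pos [0.4676 0.1642 0.27  ] th 12.12 z [-0. -0. -1.] w 0.0854 ff 0.0 F [-0.33 -0.21 -0.13] q [ 0.33  0.13  1.88 -0.    1.14  0.12]
shift [1.0, -0.8, 93.0] turn [-0.02, 0.0, 0.12]
```

View pics/c2.png

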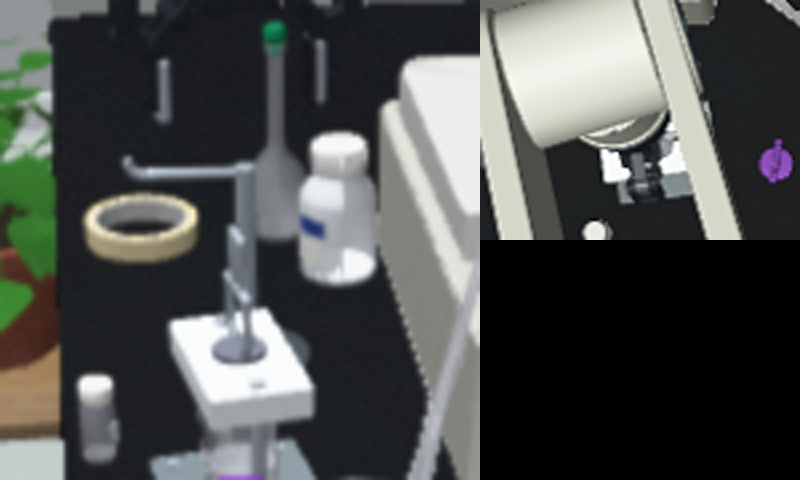

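The open fingertips show at side (291,160) and (330,155), straddling the tab at (308.5,190). I compare this with the calibration.

```bash
python3 -c "
from h import *
s=manip.sense();c=np.radians(12.1);d=np.array([np.cos(c),np.sin(c),0])
for k in(-.0425,.0425):
  for z in (.270-.004,):
    print(proj('side',[s['tool_pos'][0]+k*d[0],s['tool_pos'][1]+k*d[1],z]),proj('side',[s['tool_pos'][0]+k*1.2*d[0],s['tool_pos'][1]+k*1.2*d[1],z]))
print(proj('side',[.4676,.1642,.187]),proj('side',[.4676,.1642,.105]))
"
```

```text
[[290.24880281 159.50156369]] [[286.68986855 159.95057905]]
[[325.12690732 155.10114389]] [[328.54514174 154.66988002]]
[[308.68335916 187.97625356]] [[309.29161889 218.22802602]]
```

{"name": "move_arm", "arguments": {
  "plan": [
    [[1, -4, 20], [0, 0, 0], 0.6],
    [[1, -6, 40], [0, 0, 0], 0.2],
    [[1, -6, 60], [0, 0, 0], 0.0],
    [[1, -6, 75], [0, 0, 0], -0.2],
    [[1, -6, 86], [0, 0, 0], -0.2],
    [[1, -6, 90], [0, 0, 0], -0.2],
    [[1, -6, 90], [0, 0, 0], -0.2]
  ]
}}

```text
t: 3.52
tool_pos: [0.4609, 0.1615, 0.1798]
eef_rot: [-0.0, 0.63, 0.777, -0.001]
ft_force: [0.2, -1.2, 0.3]
width: 0.0341
finger_force: 0.0
```

```bash
python3 -c "
from h import *
st()
a=imaging.read_camera('side')[160:230,270:350]
cv2.imwrite('pics/c3.png',cv2.resize(a,(640,560),interpolation=2))"
```

```text
t 3.5167 pos [0.4609 0.1615 0.1798] th 11.89 z [-0.001 -0.001 -1.   ] w 0.0341 ff 0.0 F [ 0.21 -1.17  0.35] q [ 0.33  0.23  1.98 -0.    0.93  0.13]
```

View pics/c3.png

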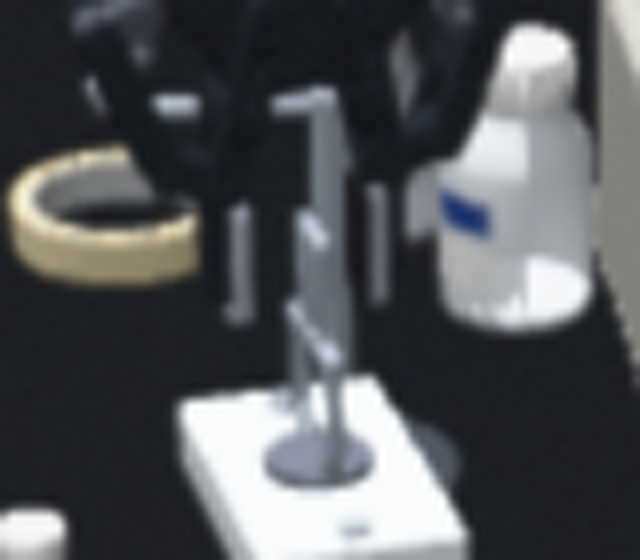

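Fingers straddle the tab symmetrically (inner edges at crop 256/370, tab at about 314). I nudge and close.

{"name": "move_arm", "arguments": {
  "plan": [
    [[3, 0, 3], [0, 0, 0], -0.2],
    [[3, 0, 3], [0, 0, 0], -1],
    [[3, 0, 3], [0, 0, 0], -1],
    [[3, 0, 3], [0, 0, 0], -1],
    [[3, 0, 3], [0, 0, 0], -1],
    [[3, 0, 3], [0, 0, 0], -1]
  ],
  "squeeze": 30
}}

```text
t: 4.07
tool_pos: [0.4614, 0.1656, 0.1778]
eef_rot: [0.0, 0.63, 0.777, 0.001]
ft_force: [2.5, 0.6, 0.4]
width: 0.005
finger_force: 35.2
```

```bash
python3 -c "
from h import *
st()"
```

```text
t 4.0667 pos [0.4614 0.1656 0.1778] th 11.96 z [ 0.002  0.001 -1.   ] w 0.005 ff 35.166515707969666 F [2.49 0.61 0.4 ] q [ 0.34  0.23  1.98 -0.    0.92  0.13]
```

{"name": "move_arm", "arguments": {
  "plan": [
    [[0, 0, -8], [0, 0, 0], -1],
    [[0, 0, -22], [0, 0, 0], -1],
    [[0, 0, -45], [0, 0, 0], -1],
    [[0, 0, -65], [0, 0, 0], -1],
    [[0, 0, -75], [0, 0, 0], -1],
    [[0, 0, -75], [0, 0, 0], -1]
  ]
}}

```text
t: 4.57
tool_pos: [0.4616, 0.1656, 0.2547]
eef_rot: [0.001, 0.63, 0.777, 0.001]
ft_force: [0.2, 0.2, 0.1]
width: 0.0052
finger_force: 35.1
```

```bash
python3 -c "
from h import *
st();go(.355,.349,.24,-2)"
```

```text
t 4.5667 pos [0.4616 0.1656 0.2547] th 11.95 z [ 0.003  0.001 -1.   ] w 0.0052 ff 35.05276679992676 F [0.19 0.17 0.1 ] q [0.34 0.13 1.91 0.   1.1  0.13]
shift [201.4, -66.4, 14.5] turn [0.19, -0.05, 13.95]
```

{"name": "move_arm", "arguments": {
  "plan": [
    [[20, -7, 0], [0, 0, 1], -1],
    [[45, -15, 0], [0, 0, 3], -1],
    [[73, -24, 0], [0, 0, 5], -1],
    [[101, -33, 2], [0, 0, 7], -1],
    [[129, -42, 6], [0, 0, 9], -1],
    [[157, -52, 10], [0, 0, 11], -1],
    [[180, -60, 13], [0, 0, 13], -1],
    [[195, -65, 15], [0, 0, 14], -1],
    [[201, -66, 15], [0, 0, 14], -1],
    [[201, -66, 15], [0, 0, 14], -1]
  ]
}}

```text
t: 5.4
tool_pos: [0.3536, 0.3487, 0.2363]
eef_rot: [-0.0, 0.719, 0.695, -0.001]
ft_force: [0.4, -0.9, -0.4]
width: 0.0055
finger_force: 35.1
```

```bash
python3 -c "
from h import *
st();go(.355,.349,.2035,-2)
a=imaging.read_camera('side')[130:210,250:350];b=imaging.read_camera('top')[180:300,170:310]
c=np.zeros((450,800,3),np.uint8);c[:400,:500]=cv2.resize(a,(500,400),interpolation=2);c[:240,510:790]=cv2.resize(b,(280,240),interpolation=2);cv2.imwrite('pics/c4.png',c)"
```

```text
t 5.4 pos [0.3536 0.3487 0.2363] th -1.9 z [-0.001 -0.001 -1.   ] w 0.0055 ff 35.087276101112366 F [ 0.44 -0.93 -0.43] q [0.78 0.17 1.91 0.   1.06 0.81]
shift [0.4, 1.4, 32.8] turn [-0.07, 0.07, 0.1]
```

View pics/c4.png

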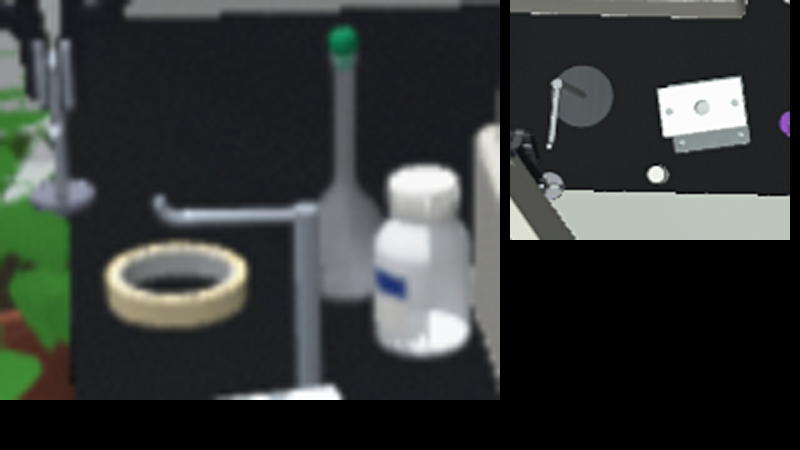

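Side: cap disc at (262.4,168.4), hook end (281.5,170..173), post (311,172). Top: disc (190.5,272.5), hook tip (190,254), post (193.5,222.5), open bore (265.5,233.5).

```bash
python3 -c "
from h import *
f=lambda n,c,u,z:print(n,c,np.round(atz(c,u,z)[:2],4))
f('disc','side',(262.4,168.4),.1665);f('disc','top',(190.5,272.5),.1695)
f('tip','side',(281.8,170),.1625);f('tip','top',(190,254),.1625)
f('post','side',(311.5,171.5),.155);f('post','top',(193.5,222.5),.155)
im=imaging.read_camera('top');cv2.imwrite('pics/top_open.png',im)
# bore centre: dark blob inside white block
g=cv2.resize(im[222:246,255:277],None,fx=6,fy=6,interpolation=2).min(2)
m=(g<170).astype(np.uint8);n,l,s,c=cv2.connectedComponentsWithStats(m)
for i in range(1,n):print(s[i],(c[i]-2.5)/6+[255,222])
"
```

```text
disc side [0.358  0.3533]
disc top [0.353  0.3448]
tip side [0.4101 0.3451]
tip top [0.3998 0.3501]
post side [0.4906 0.3425]
post top [0.4812 0.3469]
[ 0  0 14  5 50] [255.45333333 221.83      ]
[ 43  50  24  27 172] [263.13565891 231.93895349]
[ 85 135  47   9 241] [273.37102351 245.01417704]
```

{"name": "move_arm", "arguments": {
  "plan": [
    [[0, 0, 15], [0, 0, 0], -1],
    [[0, 0, 30], [0, 0, 0], -1],
    [[0, 0, 33], [0, 0, 0], -1],
    [[0, 8, 33], [0, 0, 0], -1],
    [[0, 18, 33], [0, 0, 0], -1],
    [[0, 30, 33], [0, 0, 0], -1],
    [[0, 40, 33], [0, 0, 0], -1],
    [[0, 46, 33], [0, 0, 0], -1],
    [[0, 46, 33], [0, 0, 0], -1]
  ]
}}

```text
t: 6.3
tool_pos: [0.4024, 0.3467, 0.2047]
eef_rot: [0.0, 0.72, 0.694, 0.001]
ft_force: [0.3, 0.1, -0.6]
width: 0.0054
finger_force: 35.1
```

```bash
python3 -c "
from h import *
st()
a=imaging.read_camera('side')[140:210,265:345];b=imaging.read_camera('top')[210:280,170:240]
c=np.zeros((420,800,3),np.uint8);c[:,:480]=cv2.resize(a,(480,420),interpolation=2);c[:315,485:800]=cv2.resize(b,(315,315),interpolation=2);cv2.imwrite('pics/c5.png',c)"
```

```text
t 6.3 pos [0.4024 0.3467 0.2047] th -2.12 z [ 0.001  0.001 -1.   ] w 0.0054 ff 35.06109595298767 F [ 0.26  0.14 -0.64] q [ 0.71  0.26  1.88 -0.    1.01  0.75]
```

View pics/c5.png

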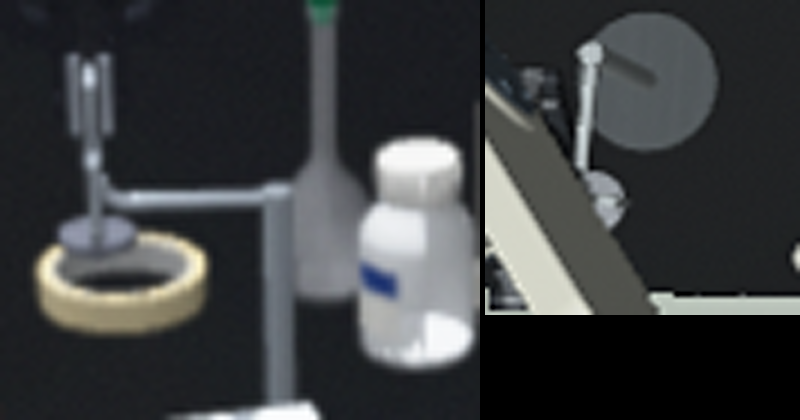

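The eye is at the hook end. The tip at crop (100,185) lies between the crossbar at row 160 and the disc at row 230, and sideways the offset is about 4 mm. I continue in and down.

{"name": "move_arm", "arguments": {
  "plan": [
    [[3, 3, 0], [0, 0, 0], -1],
    [[3, 12, 0], [0, 0, 0], -1],
    [[3, 22, 0], [0, 0, 0], -1],
    [[3, 32, 0], [0, 0, 0], -1],
    [[3, 38, 0], [0, 0, 0], -1],
    [[3, 40, 0], [0, 0, 0], -1],
    [[3, 40, 5], [0, 0, 0], -1],
    [[3, 40, 10], [0, 0, 0], -1],
    [[3, 40, 15], [0, 0, 0], -1],
    [[3, 40, 16], [0, 0, 0], -1]
  ]
}}

```text
t: 7.23
tool_pos: [0.4397, 0.3477, 0.187]
eef_rot: [-0.0, 0.72, 0.694, -0.001]
ft_force: [-0.6, 0.4, -1.0]
width: 0.0054
finger_force: 35.1
```

```bash
python3 -c "
from h import *
st()"
```

```text
t 7.2333 pos [0.4397 0.3477 0.187 ] th -2.04 z [-0.002 -0.001 -1.   ] w 0.0054 ff 35.06637454032898 F [-0.59  0.44 -1.05] q [0.67 0.32 1.83 0.   0.99 0.7 ]
```

Expected contact is at TCP z of about 0.184. I creep down until it bears.

{"name": "move_arm", "arguments": {
  "plan": [
    [[0, 0, 1], [0, 0, 0], -1],
    [[0, 0, 2], [0, 0, 0], -1],
    [[0, 0, 3], [0, 0, 0], -1],
    [[0, 0, 3], [0, 0, 0], -1]
  ]
}}

```text
t: 7.57
tool_pos: [0.4405, 0.3483, 0.1853]
eef_rot: [0.0, 0.72, 0.694, 0.0]
ft_force: [-0.2, -1.2, -0.3]
width: 0.0053
finger_force: 35.1
```

{"name": "move_arm", "arguments": {
  "plan": [
    [[0, 0, 1], [0, 0, 0], -1],
    [[0, 0, 1], [0, 0, 0], -1]
  ]
}}

```text
t: 7.73
tool_pos: [0.4405, 0.3483, 0.1843]
eef_rot: [-0.0, 0.72, 0.694, 0.0]
ft_force: [-0.1, 0.2, -0.7]
width: 0.0053
finger_force: 35.1
```

{"name": "move_arm", "arguments": {
  "plan": [
    [[0, 0, 1], [0, 0, 0], -1],
    [[0, 0, 2], [0, 0, 0], -1],
    [[0, 0, 2], [0, 0, 0], -1],
    [[0, 0, 2], [0, 0, 0], -1]
  ]
}}

```text
t: 8.07
tool_pos: [0.4408, 0.3484, 0.1828]
eef_rot: [0.0, 0.72, 0.694, 0.0]
ft_force: [0.2, -0.8, 5.2]
width: 0.0052
finger_force: 36.0
```

{"name": "move_arm", "arguments": {
  "plan": [
    [[0, 0, -1], [0, 0, 0], -0.8],
    [[0, 0, -1], [0, 0, 0], -0.6],
    [[0, 0, -1], [0, 0, 0], -0.5],
    [[0, 0, -1], [0, 0, 0], -0.5],
    [[0, 0, -5], [0, 0, 0], -0.5],
    [[0, 0, -20], [0, 0, 0], -0.5],
    [[0, 0, -40], [0, 0, 0], -0.5],
    [[0, 0, -65], [0, 0, 0], -0.5],
    [[0, 0, -90], [0, 0, 0], -0.3],
    [[0, 0, -100], [0, 0, 0], 0]
  ]
}}

```text
t: 8.9
tool_pos: [0.4416, 0.349, 0.2858]
eef_rot: [0.0, 0.72, 0.694, 0.002]
ft_force: [0.7, -0.2, 0.9]
width: 0.0406
finger_force: 0.0
```

```bash
python3 -c "
from h import *
st();go(.40,.05,.32,-45)
a=imaging.read_camera('side')[130:270,265:345]
cv2.imwrite('pics/c6.png',cv2.resize(a,(320,560),interpolation=2))"
```

```text
t 8.9 pos [0.4416 0.349  0.2858] th -2.05 z [ 0.003  0.003 -1.   ] w 0.0406 ff 0.0 F [ 0.75 -0.19  0.93] q [0.67 0.22 1.73 0.   1.19 0.7 ]
shift [-300.2, -30.8, -35.1] turn [0.12, -0.22, 42.95]
```

View pics/c6.png

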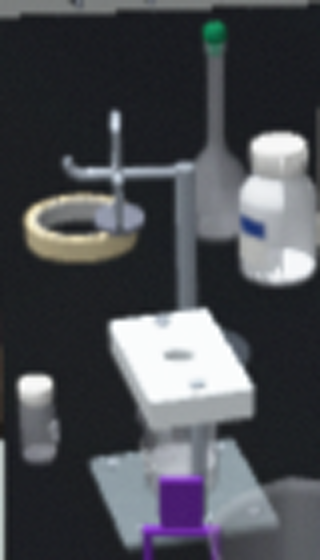

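The cap hangs by its eye on the bar at side (294,174), and the open bore is at (309.5,218.8). Next I check the clearances around the pot.

```bash
python3 -c "
from h import *
f=lambda n,c,u,z:print(n,c,z,np.round(atz(c,u,z)[:2],3))
f('boxbase','side',(386,361),0)
for z in(.06,.1,.14): f('boxtop','side',(389,327),z);f('boxtop','top',(423,206),z)
f('boxbase','top',(426,201),0)
for z in(.15,.25,.3):f('rodend','side',(377,178),z);f('rodend','top',(296,170),z)
f('bottle','top',(388,203),.114);f('bottle','side',(369,290),.114)
go(.42,.0,.32,-50)
"
```

```text
boxbase side 0 [ 0.578 -0.248]
boxtop side 0.06 [ 0.586 -0.22 ]
boxtop top 0.06 [ 0.556 -0.266]
boxtop side 0.1 [ 0.573 -0.268]
boxtop top 0.1 [ 0.549 -0.257]
boxtop side 0.14 [ 0.56  -0.316]
boxtop top 0.14 [ 0.543 -0.247]
boxbase top 0 [ 0.581 -0.289]
rodend side 0.15 [0.661 0.288]
rodend top 0.15 [0.627 0.088]
rodend side 0.25 [0.61  0.059]
rodend top 0.25 [0.603 0.085]
rodend side 0.3 [ 0.585 -0.055]
rodend top 0.3 [0.592 0.083]
bottle top 0.114 [ 0.553 -0.159]
bottle side 0.114 [ 0.555 -0.169]
shift [-349.7, -9.3, -34.9] turn [0.15, -0.31, 47.95]
```

{"name": "move_arm", "arguments": {
  "plan": [
    [[-25, -1, -10], [0, 0, 4], 0.2],
    [[-65, -2, -25], [0, 0, 9], 0.5],
    [[-105, -3, -35], [0, 0, 15], 0.8],
    [[-145, -4, -35], [0, 0, 21], 1],
    [[-185, -5, -35], [0, 0, 27], 1],
    [[-225, -6, -35], [0, 0, 33], 1],
    [[-265, -7, -35], [0, 0, 39], 1],
    [[-305, -8, -35], [0, 0, 45], 1],
    [[-340, -9, -35], [0, 0, 48], 1],
    [[-350, -9, -35], [0, 0, 48], 1]
  ]
}}

```text
t: 9.78
tool_pos: [0.4179, -0.0049, 0.3163]
eef_rot: [0.0, 0.941, 0.339, -0.001]
ft_force: [0.4, 0.7, -0.3]
width: 0.0856
finger_force: 0.0
```

```bash
python3 -c "
from h import *
st();go(.5205,-.326,.25,-90)"
```

```text
t 9.7833 pos [ 0.4179 -0.0049  0.3163] th -50.37 z [-0.001 -0.001 -1.   ] w 0.0856 ff 0.0 F [ 0.4   0.67 -0.32] q [-0.01 -0.05  1.96 -0.    1.23  0.87]
shift [-125.6, 312.8, 66.7] turn [0.06, 0.1, 39.63]
```

{"name": "move_arm", "arguments": {
  "plan": [
    [[-14, 35, 3], [0, 0, 4], 1],
    [[-29, 72, 6], [0, 0, 9], 1],
    [[-44, 109, 10], [0, 0, 14], 1],
    [[-58, 145, 15], [0, 0, 19], 1],
    [[-73, 182, 20], [0, 0, 24], 1],
    [[-88, 218, 30], [0, 0, 29], 1],
    [[-102, 255, 40], [0, 0, 34], 1],
    [[-117, 290, 50], [0, 0, 38], 1],
    [[-125, 311, 55], [0, 0, 40], 1],
    [[-126, 313, 57], [0, 0, 40], 1]
  ]
}}

```text
t: 10.62
tool_pos: [0.5239, -0.3252, 0.2575]
eef_rot: [-0.0, 1.0, -0.002, -0.001]
ft_force: [-0.6, 0.6, 0.2]
width: 0.0853
finger_force: 0.0
```

{"name": "move_arm", "arguments": {
  "plan": [
    [[0, 0, 0], [0, 0, 0], 1],
    [[0, 0, 0], [0, 0, 0], 1]
  ]
}}

```text
t: 10.78
tool_pos: [0.523, -0.3211, 0.2593]
eef_rot: [-0.001, 1.0, 0.0, -0.001]
ft_force: [0.2, -0.0, 0.1]
width: 0.0856
finger_force: 0.0
```

```bash
python3 -c "
from h import *
st();go(.5205,-.326,.162,-90)
a=imaging.read_camera('side');b=imaging.read_camera('top');cv2.imwrite('pics/s_p.png',a);cv2.imwrite('pics/t_p.png',b)
print(proj('side',[manip.sense()['tool_pos']]),proj('top',[manip.sense()['tool_pos']]))
c=np.zeros((480,780,3),np.uint8);c[:,:420]=cv2.resize(a[250:410,310:450],(420,480),interpolation=2);c[:240,430:780]=cv2.resize(b[170:250,390:507],(350,240),interpolation=2);cv2.imwrite('pics/c7.png',c)"
```

```text
t 10.7833 pos [ 0.523  -0.3211  0.2593] th -90.0 z [-0.002  0.001 -1.   ] w 0.0856 ff 0.0 F [ 0.23 -0.03  0.15] q [-0.55  0.33  1.65  0.    1.17  1.02]
shift [-2.4, 5.0, 97.2] turn [-0.08, 0.09, 0.0]
[[370.77554218 270.26193535]] [[466.13376404 207.09984002]]
```

View pics/c7.png

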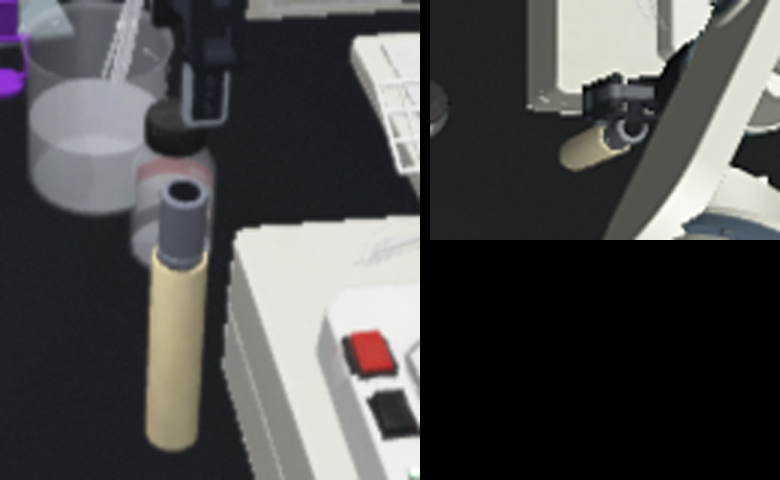

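```bash
python3 -c "
from h import *
for y in(-.365,-.378): print(proj('side',[.523,y,.2555]),proj('side',[.523-.011,y,.2555]),proj('side',[.523+.011,y,.2555]))
print(proj('side',[.5205,-.326,.18]),proj('side',[.523,-.326,.18]),proj('top',[.5205,-.326,.18]))
print(proj('side',[.523,-.326,.0]))
"
```

```text
[[376.01150202 289.02509935]] [[368.76625098 289.52686268]] [[383.2389287  288.52457042]]
[[377.74941263 294.07148889]] [[370.4031287  294.58671107]] [[385.07736684 293.55755224]]
[[367.74159078 313.50466029]] [[369.25420932 313.39375932]] [[457.7064685  213.09590232]]
[[365.47781436 393.49019272]]
```

Side: the near finger tip is centred at about (378.7,291.7) and the head top at (371.3,313.3). Relative to the finger, the head is at x≈0.522, y≈−0.326. I descend and grip.

{"name": "move_arm", "arguments": {
  "plan": [
    [[-1, 5, 15], [0, 0, 0], 1],
    [[-1, 5, 40], [0, 0, 0], 1],
    [[-1, 5, 70], [0, 0, 0], 1],
    [[-1, 5, 90], [0, 0, 0], 1],
    [[-1, 5, 97], [0, 0, 0], 0.5],
    [[-1, 5, 97], [0, 0, 0], 0],
    [[-1, 5, 97], [0, 0, 0], -0.2],
    [[-1, 5, 97], [0, 0, 0], -0.2]
  ]
}}

```text
t: 11.55
tool_pos: [0.5235, -0.3273, 0.1652]
eef_rot: [0.001, 1.0, -0.0, 0.001]
ft_force: [0.3, 0.0, -0.1]
width: 0.0383
finger_force: 0.0
```

{"name": "move_arm", "arguments": {
  "plan": [
    [[0, 0, 0], [0, 0, 0], -0.5],
    [[0, 0, 0], [0, 0, 0], -0.7],
    [[0, 0, 0], [0, 0, 0], -1],
    [[0, 0, 0], [0, 0, 0], -1],
    [[0, 0, 0], [0, 0, 0], -1]
  ],
  "squeeze": 40
}}

```text
t: 11.97
tool_pos: [0.5233, -0.3267, 0.1646]
eef_rot: [-0.0, 1.0, -0.001, 0.001]
ft_force: [1.1, 6.5, 5.2]
width: 0.0249
finger_force: 39.3
```

{"name": "move_arm", "arguments": {
  "plan": [
    [[0, -1, 0], [0, 0, 0], -1],
    [[0, -1, 0], [0, 0, 0], -1],
    [[0, -1, -2], [0, 0, 0], -1],
    [[0, -1, -2], [0, 0, 0], -1]
  ]
}}

```text
t: 12.3
tool_pos: [0.5226, -0.3262, 0.1656]
eef_rot: [0.0, 1.0, -0.0, 0.0]
ft_force: [2.2, 0.6, 1.0]
width: 0.0249
finger_force: 40.0
```

```bash
python3 -c "
from h import *
st()"
```

```text
t 12.3 pos [ 0.5226 -0.3262  0.1656] th -90.04 z [ 0. -0. -1.] w 0.0249 ff 39.978790283203125 F [2.16 0.55 0.96] q [-0.56  0.43  1.73 -0.    0.99  1.01]
```

{"name": "move_arm", "arguments": {
  "plan": [
    [[0, 0, -8], [0, 0, 0], -1],
    [[0, 0, -22], [0, 0, 0], -1],
    [[0, 0, -42], [0, 0, 0], -1],
    [[0, 0, -65], [0, 0, 0], -1],
    [[0, 0, -90], [0, 0, 0], -1],
    [[0, 0, -115], [0, 0, 0], -1],
    [[0, 0, -135], [0, 0, 0], -1],
    [[0, 0, -145], [0, 0, 0], -1],
    [[0, 0, -145], [0, 0, 0], -1]
  ]
}}

```text
t: 13.05
tool_pos: [0.5231, -0.3268, 0.313]
eef_rot: [0.001, 1.0, -0.0, 0.002]
ft_force: [0.0, -0.9, -1.5]
width: 0.0249
finger_force: 39.9
```

```bash
python3 -c "
from h import *
st();go(.42,-.05,.31,-90)
for c in('side','top'):
  cv2.imwrite(f'pics/{c}_l.png',imaging.read_camera(c))
  print(c,[(round(d['confidence'],2),np.round(d['pixel'],1)) for d in spotter.outline_of('probe',c)],proj(c,manip.sense()['tool_pos']),proj(c,manip.sense()['tool_pos']-[0,0,.1395]))
"
```

```text
t 13.05 pos [ 0.5231 -0.3268  0.313 ] th -90.06 z [ 0.003 -0.002 -1.   ] w 0.0249 ff 39.944406151771545 F [ 0.02 -0.92 -1.54] q [-0.56  0.29  1.58 -0.    1.27  1.01]
shift [-103.4, -276.7, 2.0] turn [0.13, -0.18, -0.06]
side [(0.74, array([371. , 279.7]))] [[371.84021753 244.82884399]] [[368.42790982 318.28448582]]
top [(0.42, array([464.8, 210.4]))] [[475.35376661 204.6352746 ]] [[456.25801332 213.23835697]]
```

{"name": "move_arm", "arguments": {
  "plan": [
    [[-8, -20, 0], [0, 0, 0], -1],
    [[-20, -52, 0], [0, 0, 0], -1],
    [[-33, -87, 0], [0, 0, 0], -1],
    [[-46, -122, 0], [0, 0, 0], -1],
    [[-59, -157, 0], [0, 0, 0], -1],
    [[-72, -192, 0], [0, 0, 0], -1],
    [[-85, -227, 0], [0, 0, 0], -1],
    [[-97, -260, 0], [0, 0, 0], -1],
    [[-103, -275, 0], [0, 0, 0], -1],
    [[-103, -277, 0], [0, 0, 0], -1]
  ]
}}

```text
t: 14.08
tool_pos: [0.4177, -0.0466, 0.3091]
eef_rot: [-0.0, 1.0, 0.001, -0.001]
ft_force: [0.5, 0.1, -2.0]
width: 0.0249
finger_force: 40.0
```

```bash
python3 -c "
from h import *
st();go(.461,.165,.30,-90)"
```

```text
t 14.0833 pos [ 0.4177 -0.0466  0.3091] th -89.9 z [-0.003  0.001 -1.   ] w 0.0249 ff 40.02379775047302 F [ 0.47  0.05 -2.02] q [-0.12 -0.04  1.96  0.    1.22  1.45]
shift [43.7, -211.5, 9.2] turn [-0.06, 0.15, 0.1]
```

{"name": "move_arm", "arguments": {
  "plan": [
    [[4, -20, 0], [0, 0, 0], -1],
    [[10, -48, 2], [0, 0, 0], -1],
    [[17, -82, 4], [0, 0, 0], -1],
    [[24, -117, 6], [0, 0, 0], -1],
    [[31, -150, 8], [0, 0, 0], -1],
    [[37, -180, 9], [0, 0, 0], -1],
    [[41, -200, 9], [0, 0, 0], -1],
    [[43, -209, 9], [0, 0, 0], -1],
    [[43, -211, 9], [0, 0, 0], -1],
    [[43, -211, 9], [0, 0, 0], -1]
  ]
}}

```text
t: 14.92
tool_pos: [0.4628, 0.1614, 0.3005]
eef_rot: [0.0, 1.0, -0.0, -0.001]
ft_force: [-1.5, -0.5, 0.3]
width: 0.0246
finger_force: 40.1
```

```bash
cat > m.py <<'E'
from h import *
# fit block (x,y,yaw) in side image near z=.105, and rod tip
def grab(n=6): return np.mean([imaging.read_camera('side').astype(np.float32) for _ in range(n)],0)
E
python3 -c "
from m import *
st(); a=grab(6); np.save('sideavg.npy',a); b=np.mean([imaging.read_camera('top').astype(np.float32) for _ in range(3)],0)
print(proj('side',manip.sense()['tool_pos']-[0,0,.1395]))
c=np.zeros((560,800,3),np.uint8);c[:,:480]=cv2.resize(a[130:235,270:360],(480,560),interpolation=2);c[:300,490:790]=cv2.resize(b[200:260,230:290],(300,300),interpolation=2);cv2.imwrite('pics/c8.png',c)"
```

```text
t 14.9167 pos [0.4628 0.1614 0.3005] th -90.01 z [-0.001 -0.001 -1.   ] w 0.0246 ff 40.051034688949585 F [-1.51 -0.55  0.35] q [ 0.33  0.09  1.85 -0.    1.2   1.9 ]
[[307.0412659  197.98655613]]
```

View pics/c8.png

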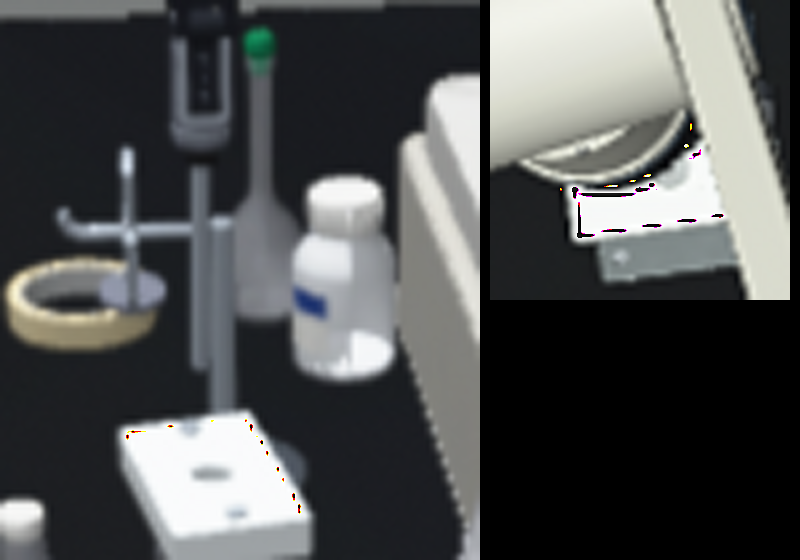

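Side view: rod centred at about col 307.5 with its tip at row 199. The bore is at (309.6,218.7) and the screws at (305.8,210.6)/(314.4,226), so the rod is about 2 px left of the bore axis. Now I refine this numerically.

```bash
python3 -c "
from m import *
a=np.load('sideavg.npy');p0=manip.sense()['tool_pos']
# bore centroid: darkness-weighted inside block
g=a.mean(2);r=g[213:225,303:317];w=np.clip(np.median(r)-12-r,0,None)
yy,xx=np.mgrid[213:225,303:317];print('bore side',(w*xx).sum()/w.sum(),(w*yy).sum()/w.sum(),np.round(r[5]).astype(int))
print('at .105',atz('side',((w*xx).sum()/w.sum(),(w*yy).sum()/w.sum()),.105)[:2])
# rod columns
for row in(170,176,182,188,194):
  v=g[row-1:row+2,302:313].mean(0);print(row,np.round(v).astype(int))
print('col',np.round(g[190:206,306:309].mean(1)).astype(int))
for dz in(.10,.12,.1395):print(proj('side',p0-[0,0,dz]))
print('xy at bore z',proj('side',[p0[0],p0[1],.105]))
b=cv2.imread('pics/top_open.png').astype(float).mean(2)
print(np.round(b[226:242,257:275]).astype(int))
"
```

```text
bore side 308.9934491716272 218.35447925054302 [251 250 239 190 172 165 168 171 179 198 229 250 251 251]
at .105 [0.46680458 0.16361365]
170 [ 47  47  48  66 113 108  99  85 106 107 103]
176 [ 32  32  33  57 114 109 101  98 113 109 104]
182 [ 30  30  32  56 114 108 102 104 115 110 104]
188 [ 30  30  32  56 113 108 101 106 115 110 103]
194 [ 31  31  33  56 112 107  99 104 114 109 102]
col [107 107 107 106 106 106 106 104  97  64  39  34  34  34  34  35]
[[306.71150832 182.99102549]]
[[306.8797276  190.64069763]]
[[307.0412659  197.98655613]]
xy at bore z [[307.49959745 218.82891203]]
[[251 251 251 251 251 251 251 251 251 251 251 251 251 251 251 251 251 251]
 [251 251 251 251 251 251 251 251 251 251 251 251 251 251 251 251 251 251]
 [251 251 251 251 251 251 252 252 253 253 252 252 251 251 251 251 251 251]
 [251 251 251 251 251 252 253 251 250 243 251 252 252 251 251 251 251 251]
 [251 251 251 251 252 254 244 190 165 181 194 236 251 252 251 251 251 251]
 [251 251 251 252 253 237 159 172 206 210 211 222 243 252 251 251 251 251]
 [251 251 251 252 251 195 146 211 216 216 216 215 229 250 252 251 251 251]
 [251 251 251 253 248 156 182 214 215 214 215 213 225 249 252 251 251 251]
 [251 251 251 253 248 165 185 211 212 212 213 212 227 251 252 251 251 251]
 [251 251 251 252 252 219 180 208 208 211 210 210 230 253 252 251 251 251]
 [251 251 251 252 253 248 204 201 205 205 204 221 249 252 251 251 251 251]
 [251 251 251 251 252 252 250 237 214 220 240 252 252 252 250 249 251 251]
 [251 251 251 251 251 252 252 252 252 252 252 252 252 251 251 251 251 251]
 [251 251 251 251 251 251 251 252 252 252 251 251 251 251 251 251 251 251]
 [251 251 251 251 251 251 251 251 251 251 251 251 251 251 251 251 251 251]
 [251 251 251 251 251 251 251 251 251 251 251 251 251 251 251 251 251 251]]
```

```bash
python3 -c "
from m import *
print('bore top',atz('top',(265.35,233.35),.105)[:2])
b=cv2.imread('pics/top0.png').astype(float).mean(2);print(np.round(b[205:222,448:468]).astype(int))
print(proj('top',[.523,-.3265,.18]),proj('top',[.523-.013,-.3265,.18]),proj('top',[.523,-.3265-.013,.18]))
a=np.load('sideavg.npy').mean(2);print(np.round(a[213:225,303:317]).astype(int))
t=np.linspace(0,2*np.pi,60)
for y in(.1615,.1635,.1655,.1675):
  u=proj('side',np.c_[.467+.01*np.cos(t),y+.01*np.sin(t),0*t+.105]);print(y,u.min(0),u.max(0))
"
```

```text
bore top [0.46290077 0.1668851 ]
[[118 119 119 121 124 124 119 120 119 119 119 119 127 142 136 120 120 121
  120 120]
 [119 120 121 121 121 121 120 120 120 120 120 119 121 125 124 120 121 121
  121 121]
 [148 124 125 125 125 124 122 120 118 119 120 120 122 124 125 125 125 125
  126 126]
 [ 68  55  54  54  54  53  77 129 160 151 134 146  93  53  56  58  59  59
   59  59]
 [ 26  25  77 120  51  75 141 149 102  68  67 102 115  73  27  31  33  34
   33  32]
 [106 174 131  82  59 115 149  80  43  31  34  44 102 145  74  33  36  36
   36  36]
 [162 121  68  49  86 139 117  35  34  35  36  31  67 119 107  31  35  36
   36  37]
 [123  69  49  49  94 150 108  29  36  37  36  33  47  95 116  31  34  36
   37  37]
 [ 68  54  56  57  91 151 143  21  34  36  37  32  56 108 116  32  36  37
   36  37]
 [ 67  58  62  63  69 119 159  87  23  32  30  40 104 146  68  33  35  37
   37  37]
 [ 69  62  67  68  68 100 156 161 123  57  69 117 157 122  35  34  36  37
   36  37]
 [ 81 110  70  74  74  77 112 158 169 165 165 159 119  53  33  36  36  38
   36  37]
 [126 100  71  75  77  76  80  90 100 120 107  
[... 729 characters left out ...]
1 212 218 225 235 245 250 251 251]
 [251 250 239 190 172 165 168 171 179 198 229 250 251 251]
 [251 250 244 197 171 170 174 176 182 198 232 250 251 251]
 [251 251 250 244 239 232 231 232 235 243 248 251 251 251]
 [251 251 251 251 250 249 249 249 249 250 251 251 251 251]
 [251 251 251 251 251 251 251 251 251 251 251 251 251 251]
 [251 251 251 251 251 251 251 251 251 251 251 250 251 251]
 [251 251 251 251 251 251 251 251 251 248 244 240 241 246]]
0.1615 [305.11293797 216.88692519] [313.18387354 220.62203542]
0.1635 [305.04616305 216.52132971] [313.10660823 220.24672719]
0.1655 [304.97956188 216.15667903] [313.02954391 219.87240164]
0.1675 [304.91313379 215.79296951] [312.95267979 219.49905491]
```

{"name": "move_arm", "arguments": {
  "plan": [
    [[1, -1, 6], [0, 0, 0], -1],
    [[2, -2, 14], [0, 0, 0], -1],
    [[3, -3.5, 24], [0, 0, 0], -1],
    [[3, -3.5, 33], [0, 0, 0], -1],
    [[3, -3.5, 38], [0, 0, 0], -1],
    [[3, -3.5, 40], [0, 0, 0], -1],
    [[3, -3.5, 40], [0, 0, 0], -1],
    [[3, -3.5, 40], [0, 0, 0], -1]
  ]
}}

```text
t: 16.03
tool_pos: [0.4659, 0.1655, 0.2613]
eef_rot: [0.0, 1.0, -0.0, -0.0]
ft_force: [-0.9, 1.1, -1.2]
width: 0.0249
finger_force: 40.1
```

```bash
python3 -c "
from m import *
st(); a=grab(6).mean(2); np.save('s2.npy',a); p=manip.sense()['tool_pos']
print(np.round(a[186:224,299:318]).astype(int))
print(proj('side',p-[0,0,.1395]),proj('side',[p[0],p[1],.105]))
f=[.1395-.155+.0];print('finger',proj('side',p+[0,-.03,-.01]))
print(np.round(a[140:176:4,294:322]).astype(int))
"
```

```text
t 16.0333 pos [0.4659 0.1655 0.2613] th -90.05 z [-0. -0. -1.] w 0.0249 ff 40.05061089992523 F [-0.94  1.11 -1.22] q [ 0.34  0.13  1.89 -0.    1.12  1.91]
[[104  70  36  30  30  30  30  36  66 109 105 101 108 104  99 109 126 128
  129]
 [ 65  42  31  30  30  30  30  36  65 109 105 101 109 104  97 107 122 125
  126]
 [ 55  34  30  31  30  30  30  37  66 110 105 102 108 104  94  95 110 119
  121]
 [ 50  32  31  31  31  30  31  36  66 110 106 104 108 103  91  70  79  86
   93]
 [ 41  32  30  31  30  30  31  36  66 110 106 105 109 103  88  50  47  50
   56]
 [ 34  30  30  30  31  30  30  37  67 109 106 104 108 103  87  42  33  34
   36]
 [ 31  31  31  31  30  30  30  36  66 110 105 104 108 103  87  42  31  31
   30]
 [ 30  31  31  31  30  30  31  37  67 109 106 103 108 102  87  42  30  30
   30]
 [ 30  30  31  30  31  31  31  37  68 109 106 103 108 102  87  42  31  30
   30]
 [ 31  31  31  31  31  31  32  38  69 109 105 102 107 102  87  42  30  30
   29]
 [ 30  31  31  30  31  31  31  38  70 110 105 101 108 102  88  43  31  30
   30]
 [ 31  30  31  31  31  31  32  39  70 110 104 100 108 
[... 2584 characters left out ...]
 29  29  29  29  29  29  28  28  31  37  31  28  25  25  25  24  25  24
   26  35  27  26  44  87  96  92  79  37]
 [ 32  30  29  29  29  30  29  29  33  55  94 111  87  37  31  45  40  29
   52 107  83  38  46  89  97  92  78  36]
 [187  64  29  29  29  29  30  30  31  44  87 111  88  37  26  31  35  28
   47  96  82  38  45  87  97  92  78  36]
 [ 98  51  31  30  30  29  29  30  31  44  88 113 103  41  28  37  37  30
   45  90  88  41  47  91  99  93  81  40]
 [100  55  32  29  29  29  29  30  34  58 105 101 108 109 106 104 102 102
  101  95  89  92 112 118 116 109  97  85]
 [137 137 166 169 170 168 166 166 164 164 160 131  94  72  72  75  71  68
   79  86 112 125 127 127 125 119 110 106]]
```

{"name": "move_arm", "arguments": {
  "plan": [
    [[1, 0, 2], [0, 0, 0], -1],
    [[1, 0, 2], [0, 0, 0], -1],
    [[1, 0, 2], [0, 0, 0], -1],
    [[1, 0, 2], [0, 0, 0], -1],
    [[1, 0, 2], [0, 0, 0], -1]
  ]
}}

```text
t: 16.75
tool_pos: [0.4669, 0.1655, 0.2593]
eef_rot: [-0.0, 1.0, -0.0, -0.0]
ft_force: [0.3, -0.1, -1.4]
width: 0.0247
finger_force: 40.1
```

```bash
python3 -c "
from m import *
im=[];z=[]
for _ in range(8): im.append(imaging.read_camera('side').astype(np.float32).mean(2)); z.append(manip.sense()['tool_pos'])
z=np.array(z);print(np.round(z,4)[[0,3,7]]);p=z.mean(0);a=np.mean(im,0)
print(np.round(a[206:222,304:315]).astype(int))
print(proj('side',p-[0,0,.1395]),proj('side',[p[0],p[1],.105]))
# rendered-model fit of rod tip: lower edge row at rod centre
t=np.linspace(0,6.28,60)
for dy in(-.002,0,.002): print(dy,proj('side',np.c_[p[0]+.004*np.cos(t),p[1]+dy+.004*np.sin(t),0*t+p[2]-.1395]).max(0))
for c,u,n in(('side',(314.0,225.3),'nscrew'),('side',(305.4,209.9),'fscrew')): print(n,atz(c,u,.108)[:2])
"
```

```text
[[0.4669 0.1654 0.2593]
 [0.4669 0.1655 0.2593]
 [0.4669 0.1655 0.2593]]
[[ 31  31  33  57 112 107  97  97 106 101  72]
 [ 39  45  48  68 113 107 106 138 162 180 174]
 [ 99 121 127 140 120 108 127 210 240 243 243]
 [186 187 191 202 132 109 137 231 250 251 251]
 [200 195 189 190 128 109 142 235 250 251 251]
 [227 208 212 231 139 110 156 246 251 251 251]
 [247 245 245 245 157 116 166 249 251 251 251]
 [251 251 251 249 217 169 203 250 251 251 251]
 [251 251 251 250 247 242 244 251 251 251 251]
 [251 251 251 251 251 250 251 251 251 251 251]
 [251 251 250 247 246 247 248 250 250 251 251]
 [251 247 237 224 211 212 217 225 235 246 250]
 [250 239 190 172 165 168 172 179 198 229 250]
 [251 245 197 171 171 174 176 182 199 232 250]
 [251 250 244 239 232 231 232 235 243 248 251]
 [251 251 251 250 249 249 249 249 251 251 251]]
[[308.85130105 212.68843313]] [[308.96011317 218.00987574]]
-0.002 [310.54447265 213.79042475]
0 [310.47032959 213.42395115]
0.002 [310.39638023 213.0584374 ]
nscrew [0.47509893 0.1203156 ]
fscrew [0.46141203 0.20536279]
```

```bash
python3 -c "
from m import *
a=np.mean([imaging.read_camera('side').astype(np.float32).mean(2) for _ in range(4)],0)
def cross(v,lo,hi):  # first crossing of mid level
    m=(lo+hi)/2
    for i in range(len(v)-1):
        if v[i]<m<=v[i+1]: return i+(m-v[i])/(v[i+1]-v[i])
F=[]
for c in range(295,303):
    v=a[202:218,c]; r=cross(v,v.min(),251); 
    if r is not None:F.append((c,202+r))
R=[]
for r in range(211,225):
    v=a[r,312:334][::-1]; k=cross(v,np.median(v[:5]),251)
    if k is not None:R.append((333-k,r))
N=[]
for c in range(306,324,1):   # near top edge: white->front face
    v=a[220:240,c]; d=np.diff(v); N.append((c,[int(x) for x in v[4:16]]))
F=np.array(F);R=np.array(R);print(F.round(2).tolist());print(R.round(2).tolist())
for n in N[::4]:print(n)
XF=np.array([atz('side',u,.105)[:2] for u in F]);XR=np.array([atz('side',u,.105)[:2] for u in R])
def res(q):
    x,y,t=q;ex=np.array([np.cos(t),np.sin(t)]);ey=np.array([-ex[1],ex[0]])
    return np.r_[(XF-[x,y])@ey-.055,((XR-[x,y])@ex-.032)]*1e3
s=least_squares(res,[.466,.165,.15],loss='soft_l1');print('side raw centre',s.x,np.round(s.fun,1))
"
```

```text
[[295.0, 209.33], [296.0, 209.17], [297.0, 208.9], [298.0, 208.85], [299.0, 208.78], [300.0, 208.51], [301.0, 208.37], [302.0, 208.36]]
[[319.16, 211.0], [319.8, 212.0], [320.5, 213.0], [320.89, 214.0], [321.61, 215.0], [322.51, 216.0], [322.89, 217.0], [323.56, 218.0], [324.12, 219.0], [324.61, 220.0], [325.29, 221.0], [325.69, 222.0], [326.21, 223.0], [326.77, 224.0]]
(306, [251, 251, 251, 251, 250, 239, 195, 165, 162, 161, 161, 161])
(310, [251, 251, 251, 251, 249, 222, 170, 162, 161, 161, 161, 159])
(314, [240, 218, 185, 224, 228, 191, 164, 161, 161, 161, 160, 150])
(318, [251, 251, 251, 249, 219, 169, 161, 162, 162, 161, 158, 132])
(322, [251, 251, 250, 237, 191, 164, 161, 162, 161, 159, 133, 77])
side raw centre [0.46907841 0.16798857 0.15355139] [-0.6 -0.4  0.4 -0.  -0.3  0.5  0.6 -0.1 -0.2 -0.1  0.1 -0.4 -0.1  0.7
  0.2  0.4  0.3  0.   0.2 -0.2 -0.4 -0.5]
```

```bash
python3 -c "
from m import *
t=.1535;ex=np.array([np.cos(t),np.sin(t)]);ey=np.array([-ex[1],ex[0]])
N=[(306,229.75),(310,229.3),(318,228.25),(322,227.7)]
print([round(float(atz('side',u,.105)[:2]@ey+.055),4) for u in N],'far',np.array([.46908,.16799])@ey,'tcp',np.array([.4669,.1655])@ey)
a=np.mean([imaging.read_camera('side').astype(np.float32).mean(2) for _ in range(3)],0)
for r in(214,218,222,226):print(r,np.round(a[r,290:304]).astype(int))
"
```

```text
[0.0901, 0.0897, 0.0896, 0.0897] far 0.09429342069224562 tcp 0.09216601558017341
214 [ 32  45 101 188 241 251 251 251 251 251 251 251 251 251]
218 [ 31  34  59 129 167 186 233 250 251 251 251 251 251 251]
222 [ 31  31  31  33  62 129 167 186 233 250 251 251 251 251]
226 [ 32  32  32  32  32  34  61 129 167 186 232 250 251 251]
```

{"name": "move_arm", "arguments": {
  "plan": [
    [[0.5, 1.3, 0], [0, 0, 0], -1],
    [[0.5, 1.3, 0], [0, 0, 0], -1],
    [[0.5, 1.3, 2], [0, 0, 0], -1],
    [[0.5, 1.3, 5], [0, 0, 0], -1],
    [[0.5, 1.3, 9], [0, 0, 0], -1],
    [[0.5, 1.3, 13], [0, 0, 0], -1],
    [[0.5, 1.3, 17], [0, 0, 0], -1],
    [[0.5, 1.3, 20], [0, 0, 0], -1],
    [[0.5, 1.3, 20], [0, 0, 0], -1],
    [[0.5, 1.3, 20], [0, 0, 0], -1]
  ]
}}

```text
t: 18.33
tool_pos: [0.4673, 0.1641, 0.239]
eef_rot: [0.0, 1.0, -0.0, -0.0]
ft_force: [-0.3, -0.6, -0.2]
width: 0.0251
finger_force: 40.1
```

```bash
python3 -c "
from m import *
st();a=np.mean([imaging.read_camera('side').astype(np.float32).mean(2) for _ in range(4)],0);p=manip.sense()['tool_pos']
print(np.round(a[208:224,302:317]).astype(int));print(proj('side',[p[0],p[1],.105]))"
```

```text
t 18.3333 pos [0.4673 0.1641 0.239 ] th -90.05 z [-0.001 -0.    -1.   ] w 0.0251 ff 40.05077362060547 F [-0.29 -0.63 -0.23] q [0.33 0.16 1.91 0.   1.07 1.91]
[[ 89  86  99 120 128 148 153 117 115 173 238 243 243 245 240]
 [233 218 186 187 192 210 180 121 121 195 249 251 251 251 250]
 [248 229 200 196 189 198 180 121 122 197 249 251 251 251 251]
 [250 244 227 209 212 233 187 121 123 202 250 251 251 251 251]
 [251 250 247 244 245 246 189 120 124 204 250 251 251 251 251]
 [251 251 251 251 251 248 186 120 126 208 250 251 251 251 251]
 [251 251 251 251 251 248 187 119 127 210 250 251 251 251 251]
 [251 251 251 251 251 247 185 119 127 210 250 251 251 251 251]
 [251 251 251 251 250 242 172 117 125 206 248 251 251 251 251]
 [251 251 251 247 236 216 148 113 114 170 232 246 250 251 251]
 [251 251 250 239 189 166 132 111 107 138 194 229 249 251 251]
 [251 251 251 245 196 166 143 128 125 149 196 232 250 251 251]
 [251 251 251 250 244 239 225 220 220 231 242 248 251 251 251]
 [251 251 251 251 251 250 248 248 248 249 251 251 251 251 251]
 [251 251 251 251 251 251 251 251 251 251 251 251 251 251 251]
 [251 251 251 251 251 251 251 251 251 251 251 251 250 251 251]]
[[309.25500534 218.22618161]]
```

{"name": "move_arm", "arguments": {
  "plan": [
    [[-0.3, 0, 3], [0, 0, 0], -1],
    [[-0.3, 0, 9], [0, 0, 0], -1],
    [[-0.3, 0, 17], [0, 0, 0], -1],
    [[-0.3, 0, 26], [0, 0, 0], -1],
    [[-0.3, 0, 35], [0, 0, 0], -1],
    [[-0.3, 0, 44], [0, 0, 0], -1],
    [[-0.3, 0, 52], [0, 0, 0], -1],
    [[-0.3, 0, 58], [0, 0, 0], -1],
    [[-0.3, 0, 61], [0, 0, 0], -1],
    [[-0.3, 0, 62], [0, 0, 0], -1]
  ]
}}

```text
t: 19.37
tool_pos: [0.4668, 0.164, 0.1765]
eef_rot: [0.0, 1.0, -0.0, -0.001]
ft_force: [-0.5, -0.3, -0.9]
width: 0.0248
finger_force: 40.1
```

{"name": "move_arm", "arguments": {
  "plan": [
    [[0, 0, 0], [0, 0, 0], -1],
    [[0, 0, 0], [0, 0, 0], -1],
    [[0, 0, 0], [0, 0, 0], -1],
    [[0, 0, 0], [0, 0, 0], -1],
    [[0, 0, 0], [0, 0, 0], -1],
    [[0, 0, 0], [0, 0, 0], -1]
  ]
}}

```text
t: 19.87
tool_pos: [0.4672, 0.1642, 0.1775]
eef_rot: [-0.0, 1.0, -0.0, 0.0]
ft_force: [0.5, 0.4, -0.1]
width: 0.0251
finger_force: 40.1
```

```bash
python3 -c "
from m import *
st();a=np.mean([imaging.read_camera('side').astype(np.float32).mean(2) for _ in range(4)],0);p=manip.sense()['tool_pos']
print(np.round(a[211:223,302:317]).astype(int));print(proj('side',[p[0],p[1],.105]));st()
print([(round(d['confidence'],2),np.round(d['pixel'],1)) for d in spotter.outline_of('dust_cap','side')])"
```

```text
t 19.8667 pos [0.4672 0.1642 0.1775] th -90.05 z [ 0.  0. -1.] w 0.0251 ff 40.050968527793884 F [ 0.53  0.41 -0.11] q [0.33 0.24 1.97 0.   0.93 1.91]
[[250 243 226 208 211 237 230 137 110 163 249 251 251 251 251]
 [251 250 247 244 245 248 230 135 109 163 249 251 251 251 251]
 [251 251 251 250 250 249 230 136 109 163 249 251 251 251 251]
 [251 251 251 251 251 249 231 136 110 164 249 251 251 251 251]
 [251 251 251 251 251 249 230 136 110 163 249 251 251 251 251]
 [251 251 251 251 250 244 221 132 109 160 247 250 251 251 251]
 [251 251 250 247 236 219 177 123 107 141 231 245 250 251 251]
 [251 251 250 238 189 168 144 119 106 122 192 228 249 251 251]
 [251 251 250 244 195 167 154 135 125 136 193 232 250 251 251]
 [251 251 251 250 243 238 229 221 218 224 242 247 251 251 251]
 [251 251 251 251 250 250 248 248 247 248 250 251 251 251 251]
 [251 251 251 251 251 251 251 251 251 251 251 251 251 251 251]]
[[309.09825622 218.24592281]]
t 20.0667 pos [0.4671 0.1642 0.1773] th -90.05 z [ 0.  0. -1.] w 0.0248 ff 40.050809383392334 F [-0.3  -0.17 -0.88] q [ 0.33  0.24  1.97 -0.    0.93  1.91]
[(0.66, array([308.9, 264.3])), (0.42, array([293.7, 182.1]))]
```

{"name": "move_arm", "arguments": {
  "plan": [
    [[-0.4, 0, 0], [0, 0, 0], -1],
    [[-0.7, 0, 0], [0, 0, 0], -1],
    [[-0.7, 0, 0], [0, 0, 0], -1],
    [[-0.7, 0, 0], [0, 0, 0], -1],
    [[-0.7, 0, 0], [0, 0, 0], -1],
    [[-0.7, 0, 0], [0, 0, 0], -1]
  ]
}}

```text
t: 20.62
tool_pos: [0.4664, 0.1642, 0.1773]
eef_rot: [0.0, 1.0, -0.0, -0.0]
ft_force: [0.6, -0.7, -0.4]
width: 0.0251
finger_force: 40.1
```

```bash
python3 -c "
from h import *
st();print(manip.finish_job())"
```

```text
t 20.6167 pos [0.4664 0.1642 0.1773] th -90.04 z [-0. -0. -1.] w 0.0251 ff 40.05012273788452 F [ 0.6  -0.67 -0.44] q [ 0.34  0.24  1.98 -0.    0.93  1.91]
the job is handed in; nothing more can be done
None
```

The job is handed in, with no verdict returned: the cap hangs on the hook, and the probe is held still with its tip about 38 mm above the bench, within about 2 mm of the bore axis by my measurements; the side camera hinted at a lean of about 1°.

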